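# Set the flip-over mirror on its tall spacer block

## Robot

A 6-joint arm with a two-finger parallel gripper is mounted at the origin on the work surface. World frame = base frame: x ahead of the robot, y to its left, z up, the work surface at z = 0. Lengths are in mm, angles in rad, forces in N, time in s.
With the tool pointing down it reaches from about 350 to 875 mm from the base axis. Payload 4.2 kg.
Tool frame: the origin (TCP) lies midway between the tips of the shut fingers; the grasp point (between the pads) lies 19 mm behind it (arm.grip_depth is the distance from the TCP to the grasp point, in mm); z points along the fingers, x is the direction in which the jaws open and shut, and the axes are right-handed (so a half turn about z gives the same grasp; the last joint's range is limited). The gripper opens to 85 mm and grips with 20 to 120 N. Pads are 22 mm wide; open, the fingers measure 114 mm over their backs; the gripper's body (76 mm by 85 mm) begins 54 mm behind the grasp point. The pads swing forward as they close: fully open they stand 13 mm farther back than shut.
Start: joints at [-1.066, 0.385, 0.008, 0, -1.194, -0.259], TCP at [152.1, -606.189, 231.312] pointing down, gripper open.
Joint ranges: [-3.14, 3.14], [-1.21, 2.06], [-1.07, 1.41], [-3.16, 2.05], [-2.99, -0.16], [-3.1, 3.1]. Speed limits (rad/s): [2.79, 2.79, 3.14, 3.14, 3.14, 3.14].

## Interface

Orientations are given as a unit quaternion [x, y, z, w].
In Python, from bench import arm, eyes, find_in, silhouettes gives the robot as it stands. The module is installed in compiled form; this text tells all that it offers.
- The arm moves only by the tool play_rows, never from a script. Its arguments are lists of equal length, an entry for each row: "offset": the shift along the world's x, y, z in mm, a list of three; "turn": the turn about the world's z in rad. In form: {"offset": [[x, y, z], ...], "turn": [turn, ...]}. A call has 1 to 12 rows; each row shifts and turns the pose as measured when the row begins; what a row does not reach is not made up. A row lasts 1/10 s, in which the tool goes at most 50 mm and 8.59 degrees, less where a joint would pass 70% of its speed; a pose out of reach is approached as far as the arm can. A call is refused whole if a number of a shift passes 50 or a number of a turn 0.15, either way. A call with a gripper value outside its range is refused whole. "grip" is the gripper's target within -1 to 1 (fully open at 1, half-way at 0, shut at -1), set as the call begins (left out, the last holds). The fingers move at their own pace and stop on an object; the grip force is fixed at half the most. Time passes only in rows, so rows that do not move let the fingers close. It gives the time, the measured TCP pose, the force and the opening at its end, in the units of the state.
- arm.read_state(): the state, without advancing time (a new reading comes with each control period).
- eyes.get_image(name): name is "scene" or "top" or "wrist"; returns (picture, depth): 420x560x3 uint8, red, green, blue; 420x560 float32, mm along the optical axis (not along the pixel's ray), 0 where there is no reading.
- eyes.camera_params(name): a dict with "camera_matrix" (3x3 intrinsics, pixels), "camera_from_world" (4x4, takes a point from world to camera coordinates). Camera axes: x right, y down, z forward; pixel columns grow to the right and rows downward; lengths in mm; the calibration is good to about 2 mm. The wrist camera is an equidistant fisheye: a pixel r from the principal point sees the ray r / f radians off the axis. A picture is of the moment at which its call begins: read the wrist's pose just before it. camera_params takes no time and is no camera call; for the wrist camera it gives the pose at the moment of the call.
- arm.job_done(): hands the job in, once; it reports no verdict.
Trained networks look in the newest picture that a camera, given by its name, has taken for a name from the list of things; names that differ only in an ending like _2 or _b are one class to them, and where a whole thing is asked for, a point or a joint stands for the part that bears it (a point fixed in the world has none). Each returns a list of dicts, best first, with "score" (0 to 1); they miss things now and then, are a little off and sometimes report something else, mostly with a low value. They report only what shows in the picture. A call takes as long as a camera call. They do not tell look-alikes from the thing itself.
- find_in(camera, query): "bbox" ([centre column, centre row, width, height] in pixels, round what is visible of it).
- silhouettes(camera, query): "mask" (420x560 bool, what is visible of it) and "bbox" ([centre column, centre row, width, height] in pixels, round what is visible of it).
The state is a dict: "clock": time; "joints": joint angles; "joint_vel": joint speeds; "joint_efforts": joint torques, N m; "position": TCP position; "ee_rot": TCP orientation; "contact_force": force on the tool from outside, world axes, zero at the start; "wrist_torque": the same for the moment, N m; "gripper_width": finger opening in mm.
Only numpy, scipy, OpenCV 4.12 (cv2) and the standard library are available. Lean on these libraries where they do the work, as an engineer would, in place of code of your own. Each camera call takes 0.05 s, during which the arm holds its last target. There are 200 camera calls.

## Task

Set the flip-over mirror for use on its tall blue spacer block: take the blue block from the rack, set it down upright on the black mat to change your grip, and stand the block in the pocket of the mirror stand while the mirror is still parked, without dropping it. Then swing the mirror by its bar up past the vertical and lower it gently until it leans on the block, never letting it fall, and let go. Leave the other blocks, the vials and the cotton pads where they are.

Things in the scene. Friction and masses are not known exactly. Their poses are not given: they have to be found in the camera images.
- mirror (a joint): Hinge of the mirror (0.35 kg). 0 = parked, lying level on two rubber feet on the stand's -y side, glass down; 1.57 upright; 3.14 would be level on the +y side. Leaning on the tall block it reads about 2.74 (2.71 to 2.77), on the middle block 2.91, with none 3.08 (limit). The hinge is light (friction 0.03 N m): once let go the mirror falls either way.
- mirror_bar (a point): Middle of the mirror's black grab bar: round, 12 mm thick, parallel to the hinge and 180 mm from its axis; its middle 120 mm lies free between two arms. 40 mm from the bar's axis to the edge of the mirror panel (180 mm wide, 125 mm long, 10 mm thick). x axis along the bar. Parked, the bar's axis is 60 mm above the counter and can be pinched from above; it can turn in the fingers.
- hinge (a point): Middle of the hinge axis, 60 mm above the counter, fixed on the stand. x along the hinge, y towards the pocket side (the parked mirror lies towards -y), z up. The stand is fixed: a white base plate 220 (x) by 305 (y) by 10 mm high with a 76 mm high aluminium post at each end of the hinge (x = +-100 mm).
- pocket (a point): Centre of the pocket's floor, 10 mm above the counter, 100 mm along +y from the hinge; axes as the hinge's. A 38 mm gap (along y) between two aluminium cheeks, 64 mm (hinge side) and 88 mm (outer side, above the block's top) over the floor, open at both x ends. The block stands with its 46 mm length along x; there fingers reach only its two end faces.
- tall_c (a point): Centre of the tall blue spacer block (0.3 kg), half-way up: 46 mm (its x) by 32 mm (its y) by 80 mm high (its z). Starts standing in one of the rack's three slots.
- middle_c (a point): Centre of the middle yellow spacer block, 46 x 32 x 65 mm, in the rack; to be left alone.
- short_c (a point): Centre of the short red spacer block, 46 x 32 x 50 mm, in the rack; to be left alone.
- rack: White fixed rack, origin at its underside's centre: floor 176 (x) by 50 (y) by 8 mm, four dividers rising to 86 mm make three slots 50 mm wide at x = -56, 0, 56 mm. The blocks stand on the floor, 8 mm above the counter, length along the rack's x, ends close to the dividers: take them from above across their 32 mm width, fingers on the open y sides.
- mat: Black rubber mat, fixed, 120 x 120 mm and 2 mm thick, origin at its underside's centre: free place to set the block down and take it another way.
- vial_a_center (a point): Small amber pigment vial with a red cap, 24 mm wide, 45 mm high; its centre. Leave alone.
- vial_b_center (a point): Small brown pigment vial with a red cap, 24 mm wide, 45 mm high; its centre. Leave alone.
- pads_c (a point): Stack of white cotton pads, 60 mm wide, 44 mm high; its centre. Leave alone.
Not all that is in view belongs to the job. What is shaped like the part that bears tall_c but turquoise is not meant. Several things have the shape of the mat; the one meant has the colours described above.

How it is judged:
By the outcome, as a careful person would: the job done as asked, in the order asked, and still so for the second after the job is handed in, with the robot touching nothing.
It also fails if it takes over 72 s, if anything falls off the work surface, if the arm or the gripper's body presses on something with over 40 N, if the wrist force passes 120 N, or if a joint passes its speed limit or range.

## Working session

There is one attempt and no reset: what is moved stays moved. The work goes in short steps, Python scripts to look and compute and a tool call to move; the robot and the scene stay as the last step left them, time stands still between calls to the robot, and variables do not carry over. Pictures are saved under pics/ and viewed, on a budget of 10 in all, crops included, one or two more only if the job needs it, and the job is handed in when it is done.

Besides the shell and the picture viewer there is one more tool, called after "Emit:" as name(argument=value, ...) on one line, values as JSON. play_rows: Moves the arm, as the interface text tells. Its arguments: {"type":"object","properties":{"offset":{"type":"array","items":{"type":"array","items":{"type":"number"}}},"turn":{"type":"array","items":{"type":"number"}},"grip":{"type":"number"}},"required":["offset","turn"]}

```bash
mkdir -p pics
cat > h.py <<'E'
import numpy as np, cv2
from bench import arm, eyes, find_in, silhouettes
def world(cam,pic_depth):
    P=eyes.camera_params(cam);K=np.array(P["camera_matrix"]);T=np.linalg.inv(np.array(P["camera_from_world"]))
    d=pic_depth;v,u=np.mgrid[:d.shape[0],:d.shape[1]]
    c=np.stack([(u-K[0,2])/K[0,0]*d,(v-K[1,2])/K[1,1]*d,d,np.ones_like(d)],-1)
    return (c@T.T)[...,:3]
E
python3 - <<'E'
from h import *
for n in ("scene","top"):
    p,d=eyes.get_image(n);np.savez(n+"0.npz",p=p,d=d);cv2.imwrite(f"pics/{n}0.png",p[...,::-1])
    P=eyes.camera_params(n);print(n,np.round(P["camera_matrix"],1).tolist(),np.round(P["camera_from_world"],3).tolist())
    W=world(n,d)
    for q in ["mirror","tall_c","middle_c","short_c","rack","mat","vial_a_center","pads_c"]:
        for s in silhouettes(n,q)[:4]:
            m=s["mask"]&(d>0);w=W[m];c=p[m].mean(0)
            print(q,round(s["score"],2),np.round(s["bbox"]).tolist(),np.round(np.median(w,0)),np.round(np.percentile(w[:,2],[5,95])),c.round())
print(arm.read_state())
E
```

```text
scene [[502.6, 0.0, 279.9], [0.0, 502.6, 203.0], [0.0, 0.0, 1.0]] [[-0.629, 0.777, 0.02, 307.073], [0.521, 0.44, -0.731, -231.058], [-0.577, -0.45, -0.682, 1573.21], [0.0, 0.0, 0.0, 1.0]]
mirror 0.97 [173.0, 184.0, 105.0, 61.0] [ 630. -236.   63.] [ 9. 66.] [100. 103. 103.]
tall_c 0.97 [429.0, 248.0, 24.0, 33.0] [399. 364.  55.] [ 7. 80.] [31. 84. 82.]
tall_c 0.71 [391.0, 247.0, 22.0, 34.0] [472. 303.  85.] [21. 88.] [44. 58. 76.]
middle_c 0.79 [373.0, 264.0, 18.0, 27.0] [524. 299.  70.] [24. 74.] [121. 100.  47.]
short_c 0.68 [362.0, 286.0, 16.0, 30.0] [578. 306.  55.] [15. 58.] [88. 40. 37.]
rack 0.92 [371.0, 271.0, 61.0, 78.0] [560. 304.  51.] [ 4. 84.] [123. 122. 115.]
mat 0.96 [338.0, 232.0, 58.0, 48.0] [455. 155.  -0.] [-3.  3.] [38. 39. 38.]
mat 0.8 [299.0, 185.0, 60.0, 43.0] [364. -28.  -0.] [-3.  3.] [160.  49.  46.]
vial_a_center 0.44 [274.0, 275.0, 6.0, 20.0] [672. 133.  34.] [ 5. 45.] [117.  59.  50.]
pads_c 0.61 [240.0, 148.0, 23.0, 22.0] [ 380. -228.   34.] [-2. 43.] [126. 127. 121.]
top [[472.6, 0.0, 286.1], [0.0, 472.6, 212.9], [0.0, 0.0, 1.0]] [[-0.009, -1.0, -0.025,
[... 1038 characters left out ...]
: array([-1.06638802e+00,  3.84699366e-01,  7.88050437e-03,  7.88530394e-06,
       -1.19401341e+00, -2.58613725e-01]), 'joint_vel': array([ 4.24941706e-04, -1.11388350e-03, -2.29831853e-04, -3.87595920e-04,
        4.72919675e-05,  3.01111048e-04]), 'joint_efforts': array([-3.97173699e-04, -3.92077160e+01,  1.88618517e+01,  4.19059485e+00,
       -3.16118703e-04, -2.63205926e-06]), 'position': array([ 152.09923495, -606.17715613,  231.30598491]), 'ee_rot': array([ 6.15089458e-01,  7.88457328e-01,  3.69288811e-06, -1.79692063e-05]), 'contact_force': array([-0.23082311,  0.09366811,  0.30252464]), 'wrist_torque': array([0.02528081, 0.04256251, 0.02802517]), 'gripper_width': 85.25266338124028}
```

View pics/scene0.png

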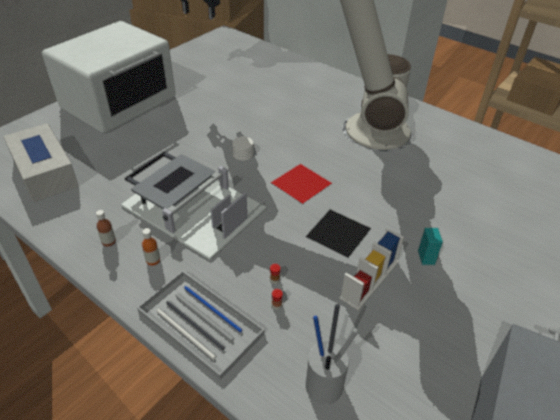

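View pics/top0.png

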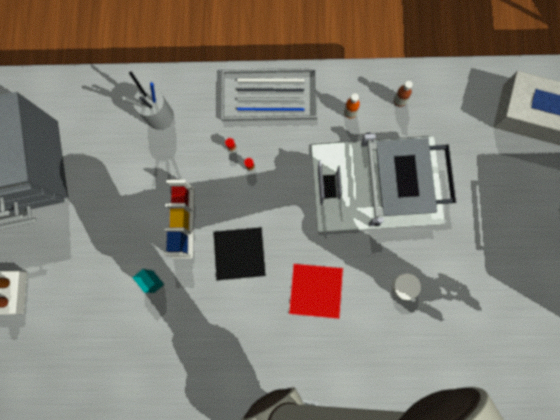

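The scene view shows the stand around px (195,195) with the mirror parked, the black mat at (338,232), the rack at (371,271) with blue nearest the robot, and the turquoise decoy at (430,247). The top view agrees. The red mat is also a decoy. Next I'll fit the geometry.

Run:
```python
from h import *
def rect(n,name,m,W):
    m=cv2.morphologyEx(m.astype(np.uint8),cv2.MORPH_OPEN,np.ones((2,2),np.uint8))
    k,l,s,_=cv2.connectedComponentsWithStats(m)
    if k<2: print(n,name,"none");return
    m=l==1+s[1:,4].argmax();w=W[m]
    r=cv2.minAreaRect(w[:,:2].astype(np.float32));c=w[:,:2].mean(0)
    print(n,name,m.sum(),"rect",np.round(r[0],1),np.round(r[1],1),round(r[2],1),"mean",c.round(1),"z",np.median(w[:,2]).round(1))
for n in ("scene","top"):
    f=np.load(n+"0.npz");p=f["p"].astype(int);d=f["d"];W=world(n,d);x,y,z=np.moveaxis(W,-1,0)
    ok=d>0;hsv=cv2.cvtColor(f["p"],cv2.COLOR_RGB2HSV);H,S,V=np.moveaxis(hsv.astype(int),-1,0)
    R=ok&(abs(x-530)<110)&(abs(y-287)<50)
    rect(n,"blue",R&(H>100)&(H<130)&(S>130)&(z>80),W)
    rect(n,"yellow",R&(H>15)&(H<35)&(S>130)&(z>65),W)
    rect(n,"red",R&((H<8)|(H>172))&(S>130)&(z>50)&(z<66),W)
    rect(n,"rack",R&(S<60)&(z>4),W)
    rect(n,"mat",ok&(abs(x-455)<90)&(abs(y-155)<90)&(V<60)&(z<6)&(z>-4),W)
    Q=ok&(abs(x-620)<150)&(y<-20)&(y>-380)
    rect(n,"base",Q&(z>6)&(z<14),W)
    rect(n,"mirrorplane",Q&(z>58)&(z<72)&(y<-150),W)
    for k in [(70,84),(84,110)]:
        m=Q&(z>k[0])&(z<k[1]);print(n,k,m.sum());
        kk,l,s,_=cv2.connectedComponentsWithStats(m.astype(np.uint8))
        for i in range(1,kk):
            if s[i,4]>3: w=W[l==i];print("   ",s[i,4],w.mean(0).round(1),w.min(0).round(),w.max(0).round())
p=np.load("top0.npz")["p"][120:245,295:470];q=np.load("top0.npz")["p"][170:265,155:270]
a=cv2.resize(p,None,fx=4.5,fy=4.5,interpolation=cv2.INTER_CUBIC)
cv2.imwrite("pics/crop.png",a[...,::-1])
```

```text
scene blue 173 rect [840.  422.2] [818.   34.5] 18.8 mean [483.2 301.6] z 85.8
scene yellow 165 rect [522.9 294.8] [36.8 27. ] 1.0 mean [523.6 296.2] z 70.9
scene red 114 rect [574.2 297.6] [26.5 30.7] 89.9 mean [575.1 300.1] z 55.7
scene rack 1421 rect [807.  385.5] [902.9  95.5] 18.0 mean [555.6 302.1] z 51.0
scene mat 1516 rect [818.3 318.7] [940.4 139.1] 23.5 mean [459.1 163.2] z -0.0
scene base 2591 rect [844.  184.1] [1040.2  291.3] 61.3 mean [ 664.6 -142.8] z 8.1
scene mirrorplane 2885 rect [903.2  55.4] [1181.5  264.3] 45.6 mean [ 627.2 -234. ] z 62.6
scene (70, 84) 238
    31 [ 519.3 -168.8   73.2] [ 512. -182.   71.] [ 524. -158.   76.]
    51 [613.3 -86.   71.7] [582. -91.  70.] [648. -81.  75.]
    115 [615.5 -40.2  77. ] [568. -44.  70.] [657. -35.  84.]
    41 [ 718.5 -157.1   73.4] [ 711. -170.   70.] [ 724. -145.   77.]
scene (84, 110) 157
    157 [613.8 -41.1  92. ] [566. -49.  84.] [656. -36.  99.]
top blue 271 rect [422.8 157.8] [318.4  46.6] 72.1 mean [465.7 289.1] z 86.6
top yellow 275 rect [434.2 168.6] [347.7  50.8] 53.7 mean [522.1 288.3] z 71.9
top red 226 rect [465.8 168.4] [382.3  43.7] 47.1 mean [576.2 286.5] z 56.7
top rack 764 rect [442.9 219.4] [419.4 164.2] 44.7 mean [523.9 281.3] z 32.5
top mat 2189 rect [436.8 111.5] [220.8 136.8] 80.8 mean [443.  153.1] z 1.0
top base 3863 rect [531.2 -89.9] [163.3 380.8] 83.3 mean [ 604. -102.] z 8.9
top mirrorplane 4893 rect [ 576.8 -151.8] [235.5 506.7] 28.8 mean [ 613.9 -244.7] z 63.6
top (70, 84) 212
    57 [ 712.9 -158.7   73.9] [ 707. -172.   70.] [ 720. -145.   80.]
    75 [610.1 -86.2  72.8] [577. -90.  70.] [644. -82.  77.]
    6 [603.4 -39.9  76.9] [599. -40.  71.] [608. -40.  83.]
    59 [ 513.7 -169.4   74.7] [ 508. -181.   70.] [ 520. -157.   81.]
top (84, 110) 115
    115 [606.3 -42.3  95.3] [562. -47.  85.] [652. -37. 101.]
```

View pics/crop.png

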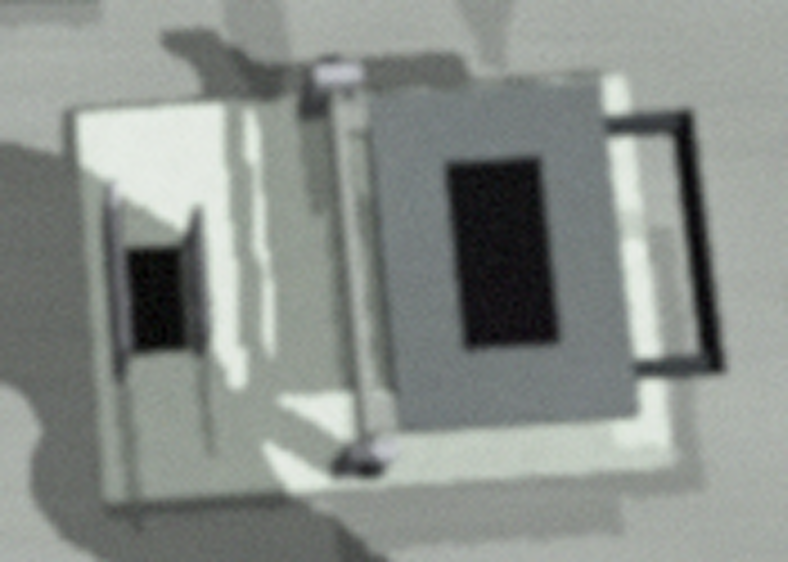

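The crop shows the posts, the two cheeks with a dark pocket floor between them, and the black bar on the right. I'll move over the rack and refine with the wrist camera.

Emit:
play_rows(offset=[[27,40,0],[27,40,0],[27,40,0],[27,40,0],[27,40,0],[27,40,0],[27,40,0],[27,40,0],[27,40,0],[27,40,0],[20,40,0],[10,40,0]], turn=[0,0,0,0,0,0,0,0,0,0,0,0], grip=1)

```text
clock: 2.1
position: [458.8, -111.8, 232.5]
ee_rot: [0.619, 0.785, 0.001, 0.004]
contact_force: [1.2, 0.2, -0.2]
gripper_width: 85.8
```

Emit:
play_rows(offset=[[0,40,0],[0,40,0],[0,40,0],[0,40,0],[0,40,0],[0,40,0],[0,40,0],[0,40,0],[0,30,0],[0,20,0],[0,10,0],[0,0,0]], turn=[-0.1,-0.1,-0.05,0,0,0,0,0,0,0,0,0])

```text
clock: 3.3
position: [458.1, 290.1, 235.0]
ee_rot: [0.712, 0.702, 0.004, 0.006]
contact_force: [-0.8, 0.3, 0.9]
gripper_width: 85.3
```

```bash
cat >> h.py <<'E'
def wristworld(P,d):
    K=np.array(P["camera_matrix"]);T=np.linalg.inv(np.array(P["camera_from_world"]))
    v,u=np.mgrid[:d.shape[0],:d.shape[1]];a=(u-K[0,2])/K[0,0];b=(v-K[1,2])/K[1,1]
    t=np.hypot(a,b)+1e-9;ok=t<1.45;s=np.where(ok,np.tan(np.minimum(t,1.45))/t,0)
    c=np.stack([a*s*d,b*s*d,d,np.ones_like(d)],-1)
    return (c@T.T)[...,:3],ok&(d>0)
def snap():
    s=arm.read_state();P=eyes.camera_params("wrist");p,d=eyes.get_image("wrist");W,ok=wristworld(P,d)
    return s,P,p,d,W,ok
def yaw(s):
    x,y,z,w=s["ee_rot"];return np.arctan2(2*(x*y+z*w),1-2*(y*y+z*z))
def st():
    s=arm.read_state();print("t",round(s["clock"],2),"pos",s["position"].round(1),"yaw",round(yaw(s),3),"q",s["joints"].round(2),"F",s["contact_force"].round(1),"w",round(s["gripper_width"],1));return s
def comp(W,m,name,n=20):
    k,l,S,_=cv2.connectedComponentsWithStats(m.astype(np.uint8))
    for i in range(1,k):
        if S[i,4]>=n:
            w=W[l==i];r=cv2.minAreaRect(np.ascontiguousarray(w[:,:2],dtype=np.float32))
            print(name,S[i,4],"rect",np.round(r[0],1),np.round(r[1],1),round(r[2],1),"mean",w.mean(0).round(1),"lo",np.percentile(w,2,axis=0).round(1),"hi",np.percentile(w,98,axis=0).round(1))
E
python3 - <<'E'
from h import *
st();s,P,p,d,W,ok=snap();np.savez("w1.npz",p=p,d=d,W=W,ok=ok)
print(np.round(P["camera_matrix"],1).tolist(),np.round(P["camera_from_world"],2).tolist())
cv2.imwrite("pics/w1.png",p[...,::-1])
H,S,V=np.moveaxis(cv2.cvtColor(p,cv2.COLOR_RGB2HSV).astype(int),-1,0);z=W[...,2]
comp(W,ok&(H>100)&(H<130)&(S>130)&(z>80)&(z<100),"blue")
comp(W,ok&(H>15)&(H<35)&(S>130)&(z>67)&(z<80),"yellow")
comp(W,ok&((H<8)|(H>172))&(S>130)&(z>50)&(z<66),"red")
comp(W,ok&(V<70)&(abs(z-2)<5)&(abs(W[...,0]-455)<100)&(abs(W[...,1]-155)<90),"mat",200)
E
```

```text
t 3.3 pos [458.1 290.1 235. ] yaw 1.556 q [ 0.87  0.24 -0.2   0.01 -1.13 -2.46] F [-0.8  0.3  0.9] w 85.3
[[325.2, 0.0, 279.9], [0.0, 325.2, 206.9], [0.0, 0.0, 1.0]] [[0.02, 1.0, -0.0, -297.02], [0.95, -0.01, 0.32, -473.47], [0.32, -0.01, -0.95, 238.57], [0.0, 0.0, 0.0, 1.0]]
blue 28 rect [454.4 305.4] [11.9  6.5] 1.0 mean [453.7 306.8  88.4] lo [449.  302.1  87.2] hi [459.7 308.7  89.3]
blue 22 rect [462.9 279.4] [ 1.  16.8] 88.3 mean [462.7 279.1  88.3] lo [454.7 278.7  87.3] hi [470.9 280.1  89.4]
yellow 1043 rect [526.7 292.2] [31.2 41.5] 89.7 mean [526.2 292.1  73.5] lo [507.  277.3  72.2] hi [546.4 306.7  74.9]
red 534 rect [588.3 294.9] [30.  29.4] 88.5 mean [588.  294.8  58.6] lo [574.6 280.   57.2] hi [602.  309.1  60. ]
mat 8492 rect [447.7 155.5] [119.8 120.2] 4.5 mean [445.6 158.2   2.6] lo [389.7  98.6   1. ] hi [504.  213.3   4.1]
```

View pics/w1.png

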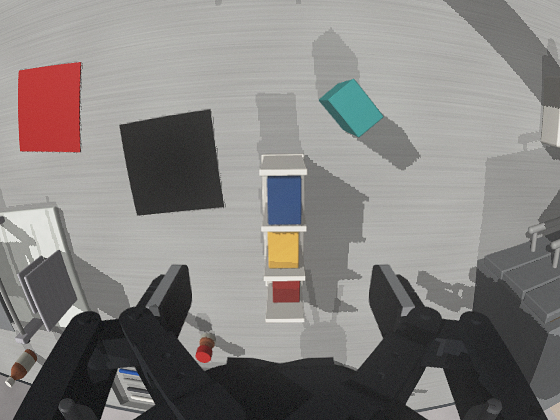

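The wrist view shows the rack clearly: blue at (284,200), yellow (283,250), red (286,291), and the black mat at (172,162). I'll relax the colour limits for the blue and fit its top.

Run:
```python
from h import *
f=np.load("w1.npz");p,W,ok=f["p"],f["W"],f["ok"]
H,S,V=np.moveaxis(cv2.cvtColor(p,cv2.COLOR_RGB2HSV).astype(int),-1,0);x,y,z=np.moveaxis(W,-1,0)
comp(W,ok&(H>100)&(H<130)&(S>60)&(z>75)&(z<100),"blue")
comp(W,ok&(S<60)&(V>110)&(z>82)&(z<95)&(abs(y-292)<40)&(abs(x-530)<110),"dividers")
m=ok&(abs(y-292)<40)&(abs(x-530)<110)&(z>50)&(V>40);comp(W,m,"all")
i=ok&(abs(y-292)<8)&(abs(x-440)<8);print(p[i][:5],W[i][:5].round(1))
```

```text
blue 1590 rect [470.1 293.5] [30.7 48.1] 89.8 mean [467.3 293.6  88.1] lo [446.6 278.9  81.7] hi [490.4 308.6  89.8]
dividers 341 rect [441.3 293.2] [42.6  6.3] 89.2 mean [441.2 293.6  86.3] lo [438.5 272.8  82.5] hi [444.3 313.6  88. ]
dividers 31 rect [469.7 277.8] [ 0.1 29.8] 88.3 mean [469.6 277.8  87.7] lo [455.5 277.4  85.8] hi [483.9 278.2  88.9]
dividers 293 rect [495.3 292.5] [ 9.5 43. ] 0.1 mean [496.2 291.7  86. ] lo [493.4 271.3  82.6] hi [499.7 313.7  87.6]
dividers 292 rect [552.8 293.4] [42.8  7.7] 89.1 mean [552.  293.2  85.7] lo [549.3 272.1  82.5] hi [555.9 313.6  87.5]
dividers 216 rect [608.1 292.3] [42.8  6.5] 88.3 mean [607.7 292.7  85.5] lo [605.5 271.3  82.3] hi [611.1 313.3  87.8]
all 5753 rect [525.  292.9] [173.8  44.3] 0.1 mean [517.1 293.1  77.5] lo [438.5 273.   56. ] hi [607.4 313.   89.3]
all 4937 rect [444.6 309.6] [56.  24.3] 70.5 mean [442.7 310.9 317.5] lo [436.6 283.8 306.9] hi [454.9 330.4 331.1]
all 87 rect [438.9 259.2] [6.  1.8] 88.8 mean [438.8 259.1 310.6] lo [438.  256.5 307. ] hi [439.6 261.8 315. ]
all 20 rect [438.9 255.3] [1.  3.1] 18.9
[... 750 characters left out ...]
23 rect [438.9 267. ] [1.9 2.1] 68.0 mean [438.7 267.  326.8] lo [437.9 266.  325.4] hi [439.8 268.1 328.2]
all 20 rect [436.7 276.5] [2.  1.9] 43.6 mean [436.7 276.4 327.5] lo [435.8 275.4 325.9] hi [437.8 277.3 328.7]
all 165 rect [436.8 308.8] [3.  6.2] 5.3 mean [436.7 308.9 334.3] lo [435.6 306.  331.1] hi [438.1 311.4 337.3]
all 82 rect [446.2 323.7] [7.2 2.7] 62.6 mean [445.9 323.2 333. ] lo [444.5 320.5 330.3] hi [447.6 326.8 334.7]
[[157 156 154]
 [155 154 151]
 [154 155 151]
 [155 154 151]
 [154 155 150]] [[ 4.326e+02  2.846e+02  1.600e+00]
 [ 4.326e+02  2.857e+02  1.400e+00]
 [ 4.327e+02  2.869e+02  8.000e-01]
 [ 4.327e+02  2.880e+02  1.300e+00]
 [ 4.329e+02  2.892e+02 -2.000e-01]]
```

Emit:
play_rows(offset=[[6,2,-20],[5,1.5,-40],[0,0,-30],[0,0,-10],[0,0,0]], turn=[0.015,0,0,0,0])

```text
clock: 3.85
position: [470.5, 287.7, 135.4]
ee_rot: [0.709, 0.705, 0.006, 0.006]
contact_force: [-0.8, -0.8, -0.2]
gripper_width: 85.6
```

```bash
python3 -c "
from h import *
st()"
```

```text
t 3.85 pos [470.5 287.7 135.4] yaw 1.565 q [ 0.85  0.34 -0.32  0.02 -0.89 -2.44] F [-0.8 -0.8 -0.2] w 85.6
```

Emit:
play_rows(offset=[[-1,3,0],[-1,3,-10],[0,0,-10],[0,0,0]], turn=[0,0,0,0])

```text
clock: 4.25
position: [470.5, 295.1, 118.7]
ee_rot: [0.709, 0.705, 0.011, 0.006]
contact_force: [-0.1, 0.6, -0.2]
gripper_width: 85.4
```

```bash
python3 -c "
from h import *
s=st();print(s['ee_rot'])"
```

```text
t 4.25 pos [470.5 295.1 118.7] yaw 1.565 q [ 0.86  0.37 -0.34  0.02 -0.84 -2.45] F [-0.1  0.6 -0.2] w 85.4
[0.70925205 0.70484919 0.01066865 0.00594388]
```

Emit:
play_rows(offset=[[-2,-1.5,-35],[0,0,-30]], turn=[0.005,0])

```text
clock: 4.45
position: [471.6, 297.0, 57.5]
ee_rot: [0.707, 0.707, 0.018, 0.006]
contact_force: [0.0, 0.1, -0.2]
gripper_width: 85.2
```

```bash
cat >> h.py <<'E'
def tilt(s):
    x,y,z,w=s["ee_rot"];return np.round([2*(x*z+y*w),2*(y*z-x*w)],4)
E
python3 -c "
from h import *
s=st();print(tilt(s))"
```

```text
t 4.45 pos [471.6 297.   57.5] yaw 1.572 q [ 0.86  0.44 -0.41  0.02 -0.68 -2.45] F [ 0.   0.1 -0.2] w 85.2
[0.0334 0.0162]
```

Emit:
play_rows(offset=[[-3,-4,-9],[0,0,0]], turn=[0,0])

```text
clock: 4.65
position: [466.9, 291.4, 45.5]
ee_rot: [0.707, 0.707, 0.014, 0.006]
contact_force: [0.3, 0.8, 1.0]
gripper_width: 85.5
```

Emit:
play_rows(offset=[[0,0,0],[0,0,0],[0,0,0],[0,0,0],[0,0,0],[0,0,0]], turn=[0,0,0,0,0,0], grip=-1)

```text
clock: 5.25
position: [468.7, 293.3, 50.1]
ee_rot: [0.706, 0.708, 0.018, 0.006]
contact_force: [0.7, 0.4, -3.3]
gripper_width: 31.8
```

```bash
python3 -c "
from h import *
s=st();print(tilt(s))"
```

```text
t 5.25 pos [468.7 293.3  50.1] yaw 1.573 q [ 0.86  0.45 -0.43  0.02 -0.66 -2.45] F [ 0.7  0.4 -3.3] w 31.8
[0.0342 0.0167]
```

Emit:
play_rows(offset=[[0,0,15],[0,0,25],[0,0,30],[0,0,30],[0,0,15],[0,0,0]], turn=[0,0,0,0,0,0])

```text
clock: 5.85
position: [468.1, 291.7, 165.5]
ee_rot: [0.707, 0.707, 0.016, 0.006]
contact_force: [0.4, -0.8, -2.7]
gripper_width: 31.2
```

```bash
python3 -c "
from h import *
s=st();print(tilt(s))"
```

```text
t 5.85 pos [468.1 291.7 165.5] yaw 1.572 q [ 0.86  0.3  -0.3   0.02 -0.94 -2.44] F [ 0.4 -0.8 -2.7] w 31.2
[0.0318 0.0137]
```

Emit:
play_rows(offset=[[-5,-20,0],[-6,-35,0],[-5,-40,-20],[-2,-30,-30],[-2,-10,-20],[0,0,-10],[0,0,0]], turn=[0,0,0,0,0,0,0])

```text
clock: 6.55
position: [440.5, 148.6, 75.6]
ee_rot: [0.708, 0.707, 0.01, 0.004]
contact_force: [0.8, -0.4, -1.8]
gripper_width: 31.4
```

```bash
python3 -c "
from h import *
s=st();print(tilt(s))"
```

```text
t 6.55 pos [440.5 148.6  75.6] yaw 1.569 q [ 0.68  0.3  -0.6   0.01 -0.66 -2.26] F [ 0.8 -0.4 -1.8] w 31.4
[0.0202 0.0088]
```

Emit:
play_rows(offset=[[3,3,-12],[2,2,-10],[0,0,-4],[0,0,-2]], turn=[0,0,0,0])

```text
clock: 6.95
position: [445.5, 154.1, 45.8]
ee_rot: [0.707, 0.707, 0.01, 0.004]
contact_force: [-0.3, 0.5, -2.5]
gripper_width: 31.3
```

```bash
python3 -c "
from h import *
s=st();print(tilt(s))"
```

```text
t 6.95 pos [445.5 154.1  45.8] yaw 1.57 q [ 0.68  0.36 -0.61  0.01 -0.58 -2.26] F [-0.3  0.5 -2.5] w 31.3
[0.0192 0.0079]
```

Emit:
play_rows(offset=[[0,0,-1],[0,0,-1]], turn=[0,0])

```text
clock: 7.15
position: [445.7, 154.5, 43.9]
ee_rot: [0.707, 0.707, 0.01, 0.004]
contact_force: [-1.1, 0.2, 1.8]
gripper_width: 31.3
```

Emit:
play_rows(offset=[[0,0,-1],[0,0,0]], turn=[0,0])

```text
clock: 7.35
position: [445.9, 154.7, 44.5]
ee_rot: [0.707, 0.707, 0.01, 0.004]
contact_force: [0.4, 0.6, -2.7]
gripper_width: 31.4
```

Emit:
play_rows(offset=[[0,0,-1.5],[0,0,-1]], turn=[0,0])

```text
clock: 7.55
position: [446.3, 155.0, 43.9]
ee_rot: [0.707, 0.708, 0.011, 0.005]
contact_force: [-4.5, -1.5, 9.1]
gripper_width: 31.8
```

Emit:
play_rows(offset=[[0,0,0],[0,0,0],[0,0,0],[0,0,0],[0,0,15],[0,0,30],[0,0,40],[0,0,20],[0,0,0]], turn=[0,0,0,0,0,0,0,0,0], grip=1)

```text
clock: 8.45
position: [447.5, 155.4, 152.7]
ee_rot: [0.706, 0.708, 0.012, 0.005]
contact_force: [0.4, -0.1, -0.6]
gripper_width: 85.7
```

Emit:
play_rows(offset=[[0,0,10],[0,0,10],[0,0,0],[0,0,0],[0,0,0],[0,0,0],[0,0,0],[0,0,0],[0,0,0],[0,0,0],[0,0,0],[0,0,0]], turn=[0.15,0.15,0.15,0.15,0.15,0.15,0.15,0.15,0.15,0.15,0.07,0])

```text
clock: 9.65
position: [442.0, 152.3, 160.8]
ee_rot: [-0.005, 1.0, 0.005, -0.01]
contact_force: [0.3, 0.2, -0.3]
gripper_width: 85.4
```

Run:
```python
from h import *
s=st();print(tilt(s));s,P,p,d,W,ok=snap();cv2.imwrite("pics/w2.png",p[...,::-1]);np.savez("w2.npz",p=p,d=d,W=W,ok=ok)
H,S,V=np.moveaxis(cv2.cvtColor(p,cv2.COLOR_RGB2HSV).astype(int),-1,0);z=W[...,2]
comp(W,ok&(H>100)&(H<130)&(S>60)&(z>75)&(z<100),"blue")
```

```text
t 9.65 pos [442.  152.3 160.8] yaw -3.131 q [ 0.67  0.19 -0.45 -0.03 -0.94 -0.64] F [ 0.3  0.2 -0.3] w 85.4
[-0.0201  0.0103]
blue 2695 rect [446.1 154.9] [32.5 45.5] 89.7 mean [446.  153.5  82.1] lo [424.6 139.   77.3] hi [467.7 169.9  83.6]
```

View pics/w2.png

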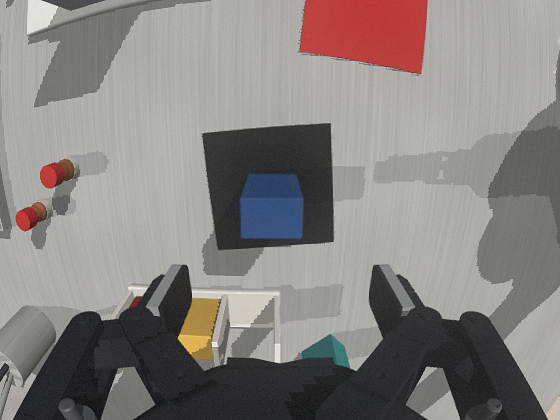

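The block stands upright in the middle of the mat at px (271,205), and the other blocks are in place. Now I'll regrip it across its length.

Emit:
play_rows(offset=[[4,2.5,0],[0,0,-20],[0,0,-25],[0,0,-10],[0,0,0]], turn=[0,0,0,0,0])

```text
clock: 10.2
position: [447.5, 155.6, 103.7]
ee_rot: [-0.002, 1.0, 0.005, -0.009]
contact_force: [0.3, 0.4, 0.5]
gripper_width: 85.4
```

```bash
python3 -c "
from h import *
s=st();print(tilt(s))"
```

```text
t 10.2 pos [447.5 155.6 103.7] yaw -3.138 q [ 0.67  0.28 -0.51 -0.03 -0.79 -0.64] F [0.3 0.4 0.5] w 85.4
[-0.0188  0.0108]
```

Emit:
play_rows(offset=[[-1.5,-1,-30],[0,0,-20],[0,0,-8],[0,0,0]], turn=[0,0,0,0])

```text
clock: 10.6
position: [449.4, 156.7, 47.4]
ee_rot: [-0.002, 1.0, 0.007, -0.006]
contact_force: [0.1, 0.7, 0.1]
gripper_width: 85.4
```

```bash
python3 -c "
from h import *
s=st();print(tilt(s))"
```

```text
t 10.6 pos [449.4 156.7  47.4] yaw -3.138 q [ 0.67  0.37 -0.57 -0.03 -0.64 -0.64] F [0.1 0.7 0.1] w 85.4
[-0.012   0.0144]
```

Emit:
play_rows(offset=[[-3,-1.5,-2],[0,0,0]], turn=[0,0])

```text
clock: 10.8
position: [447.4, 156.0, 47.0]
ee_rot: [-0.002, 1.0, 0.008, -0.005]
contact_force: [-0.0, 0.8, -0.1]
gripper_width: 85.4
```

Emit:
play_rows(offset=[[0,0,0],[0,0,0],[0,0,0],[0,0,0],[0,0,0]], turn=[0,0,0,0,0], grip=-1)

```text
clock: 11.3
position: [448.3, 156.7, 49.3]
ee_rot: [-0.002, 1.0, 0.009, -0.003]
contact_force: [-0.1, 0.2, -1.6]
gripper_width: 45.0
```

```bash
python3 -c "
from h import *
s=st();print(tilt(s))"
```

```text
t 11.3 pos [448.3 156.7  49.3] yaw -3.137 q [ 0.67  0.36 -0.57 -0.03 -0.63 -0.64] F [-0.1  0.2 -1.6] w 45.0
[-0.0056  0.0189]
```

Emit:
play_rows(offset=[[0,0,15],[0,0,30],[0,0,40],[5,-10,40],[20,-25,10],[25,-30,0],[25,-35,0],[25,-35,0],[25,-35,0],[15,-20,0],[10,-10,0],[0,0,0]], turn=[0,0,0,0,0.02,0.03,0,0,0,0,0,0])

```text
clock: 12.5
position: [595.4, -53.7, 181.2]
ee_rot: [-0.028, 1.0, 0.007, -0.011]
contact_force: [-0.4, 0.6, -3.2]
gripper_width: 45.3
```

Run:
```python
from h import *
s=st();print(tilt(s));s,P,p,d,W,ok=snap();cv2.imwrite("pics/w3.png",p[...,::-1]);np.savez("w3.npz",p=p,d=d,W=W,ok=ok)
```

```text
t 12.5 pos [595.4 -53.7 181.2] yaw -3.086 q [ 0.17  0.39 -0.11 -0.02 -1.09 -0.11] F [-0.4  0.6 -3.2] w 45.3
[-0.023  0.014]
```

View pics/w3.png

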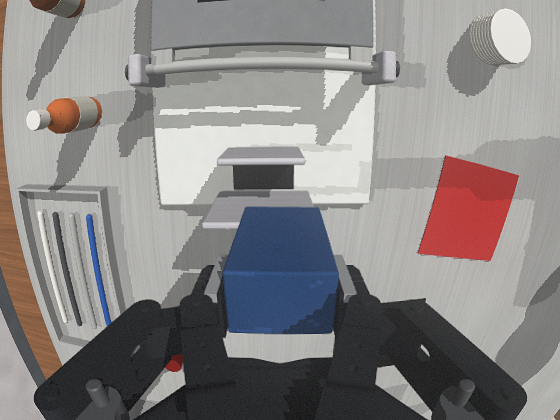

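The wrist view shows the held blue block at (280,270), the pocket with its cheeks at (262,157) and (258,210), and posts at (137,69) and (385,66). Next I'll measure the pocket and the block in this one frame.

Run:
```python
from h import *
f=np.load("w3.npz");p,W,ok=f["p"],f["W"],f["ok"]
H,S,V=np.moveaxis(cv2.cvtColor(p,cv2.COLOR_RGB2HSV).astype(int),-1,0);x,y,z=np.moveaxis(W,-1,0)
v,u=np.mgrid[:420,:560]
B=ok&(H>100)&(H<130)&(S>60)&(abs(x-595)<50)&(abs(y+53)<50)&(z>100)
comp(W,B&(v<262)&(v>212),"blueface");comp(W,B&(v>280),"bluetop")
w=W[B&(v<262)&(v>212)];c=w.mean(0);n=np.linalg.svd(w-c,full_matrices=False)[2][2];print("face normal",n.round(3),c.round(1))
w=W[B&(v>282)&(v<322)&(u>235)&(u<325)];c=w.mean(0);n=np.linalg.svd(w-c,full_matrices=False)[2][2];print("top normal",n.round(3),c.round(1))
C=ok&(v<235)&(u>190)&(u<320)&(v>130)&~((H>100)&(H<130)&(S>100))
comp(W,C&(z>60)&(z<110),"cheek")
print("cheek hinge-side tops");
for lo,hi in((68,80),(92,104)): comp(W,C&(z>lo)&(z<hi),f"z{lo}")
comp(W,ok&(v<110)&(z>70)&(z<90)&(u>110)&(u<420),"posts",30)
comp(W,C&(V<70)&(z<16)&(z>4),"floor")
comp(W,ok&(z>5)&(z<15)&(u>150)&(u<385)&(v<215),"base",500)
# profile across y at mid x of pocket
for xx in (590,605,620):
    m=C&(abs(x-xx)<2)&(z>5);o=np.argsort(y[m]);print(xx,[(round(a),round(b)) for a,b in zip(y[m][o][::6],z[m][o][::6])])
```

```text
blueface 4560 rect [595.3 -71. ] [46.6  2. ] 2.9 mean [595.3 -71.1 181.8] lo [573.8 -72.4 149.8] hi [616.7 -69.7 205.3]
bluetop 5757 rect [595.2 -53.3] [46.4 28.5] 3.6 mean [595.4 -54.3 214.7] lo [573.8 -67.  213.3] hi [617.2 -40.3 216.1]
face normal [ 0.052 -0.999  0.007] [595.3 -71.1 181.8]
top normal [-0.035 -0.013 -0.999] [595.6 -56.6 214.7]
cheek 886 rect [609.7 -86.4] [68.5  6.9] 2.8 mean [610.  -87.5  72.1] lo [576.9 -91.   61.5] hi [642.  -82.4  75.6]
cheek 833 rect [635.6 -41.7] [31.9  6.2] 3.9 mean [636.6 -43.4  85.4] lo [622.7 -45.2  61.3] hi [650.6 -38.9  99.1]
cheek 49 rect [576.4 -47.6] [25.6  0.8] 3.2 mean [577.  -47.6  61.9] lo [564.5 -48.1  60.1] hi [589.1 -46.9  63.7]
cheek hinge-side tops
z68 722 rect [609.7 -86.4] [68.5  6.7] 3.1 mean [610.2 -87.   73.8] lo [576.8 -90.7  70.4] hi [642.  -82.3  75.7]
z68 178 rect [636.3 -44.2] [29.3  1.1] 3.6 mean [636.  -44.2  74.1] lo [622.1 -45.3  68.3] hi [650.5 -43.1  79.6]
z92 360 rect [637.  -41.6] [29.1  6.1] 3.0 mean [637.1 -42.3  97.1] lo [623.6 -44.9  92.2] hi [650.8 -38.6  99.3]
posts 475 rect [ 514.6 -169.8] [11.8 26. 
[... 1737 characters left out ...]
(-46, 51), (-46, 54), (-46, 30), (-46, 48), (-46, 54), (-46, 29), (-46, 42), (-46, 51)]
620 [(-104, 11), (-103, 9), (-101, 12), (-100, 11), (-98, 11), (-97, 10), (-95, 12), (-94, 11), (-92, 11), (-91, 10), (-89, 31), (-89, 18), (-89, 48), (-89, 62), (-89, 36), (-89, 67), (-89, 47), (-89, 67), (-89, 67), (-89, 50), (-88, 73), (-87, 75), (-86, 74), (-86, 75), (-85, 73), (-84, 74), (-70, 12), (-68, 10), (-66, 11), (-65, 11), (-63, 10), (-62, 11), (-60, 11), (-59, 12), (-57, 12), (-56, 11), (-54, 12), (-53, 10), (-51, 11), (-50, 11), (-48, 12), (-47, 10), (-46, 52), (-46, 43), (-45, 34), (-45, 23), (-45, 23), (-45, 45), (-45, 33), (-45, 35), (-45, 36), (-45, 48), (-45, 29), (-45, 21), (-45, 58)]
```

Emit:
play_rows(offset=[[10,-7,0],[4.5,-2.7,-10],[0,0,-8],[0,0,0]], turn=[0,0,0,0])

```text
clock: 12.95
position: [607.8, -60.0, 160.7]
ee_rot: [-0.03, 0.999, 0.008, -0.013]
contact_force: [0.4, 0.3, -3.2]
gripper_width: 45.4
```

```bash
python3 -c "
from h import *
s=st();print(tilt(s))"
```

```text
t 12.95 pos [607.8 -60.  160.7] yaw -3.081 q [ 0.16  0.43 -0.1  -0.02 -1.07 -0.09] F [ 0.4  0.3 -3.2] w 45.4
[-0.0273  0.0154]
```

Emit:
play_rows(offset=[[2,-3.4,0],[0,0,-5],[0,0,0]], turn=[-0.005,0,0])

```text
clock: 13.25
position: [609.3, -62.6, 155.0]
ee_rot: [-0.028, 0.999, 0.008, -0.014]
contact_force: [-0.1, -0.1, -3.0]
gripper_width: 45.2
```

Run:
```python
from h import *
s=st();print(tilt(s));s,P,p,d,W,ok=snap()
H,S,V=np.moveaxis(cv2.cvtColor(p,cv2.COLOR_RGB2HSV).astype(int),-1,0);x,y,z=np.moveaxis(W,-1,0)
v,u=np.mgrid[:420,:560]
B=ok&(H>100)&(H<130)&(S>60)&(abs(x-605)<50)&(abs(y+63)<50)&(z>95)
f=B&(v<262)&(v>212);w=W[f];c=w.mean(0);n=np.linalg.svd(w-c,full_matrices=False)[2][2];print("face",n.round(3),c.round(1))
comp(W,B&(v>280),"top")
C=ok&(v<260)&~((H>95)&(H<135)&(S>60))&(abs(x-610)<50)
for xx in (585,608,630): 
    m=C&(abs(x-xx)<2)&(z>68)&(z<78)&(abs(y+86)<9);print(xx,np.percentile(y[m],[3,97]).round(1))
m=C&(z>25)&(z<70)&(abs(y+45)<6)&(x>615);print("outer",W[m].mean(0).round(1),m.sum())
```

```text
t 13.25 pos [609.3 -62.6 155. ] yaw -3.085 q [ 0.15  0.44 -0.1  -0.02 -1.06 -0.08] F [-0.1 -0.1 -3. ] w 45.2
[-0.0282  0.0156]
face [ 0.052 -0.999  0.005] [609.2 -80.  155.6]
top 5755 rect [609.4 -62.2] [46.3 28.9] 2.5 mean [609.5 -63.2 188.5] lo [587.9 -75.9 187. ] hi [631.2 -49.3 190. ]
585 [-90.7 -84.5]
608 [-89.2 -84.4]
630 [-88.3 -82.7]
outer [644.9 -43.6  48.9] 321
```

Emit:
play_rows(offset=[[0,-1,-5],[0,0,-8],[0,0,-8]], turn=[0,0,0])

```text
clock: 13.6
position: [610.8, -63.7, 135.2]
ee_rot: [-0.028, 1.0, 0.008, -0.011]
contact_force: [-0.7, 0.1, -2.9]
gripper_width: 45.1
```

Emit:
play_rows(offset=[[0,0,-8],[0,0,-8],[0,0,-8]], turn=[0,0,0])

```text
clock: 13.9
position: [610.3, -63.8, 108.3]
ee_rot: [-0.028, 0.999, 0.008, -0.012]
contact_force: [0.5, 0.0, -2.5]
gripper_width: 45.6
```

Emit:
play_rows(offset=[[0,0,-8],[0,0,-8],[0,0,-8]], turn=[0,0,0])

```text
clock: 14.2
position: [610.1, -63.8, 81.7]
ee_rot: [-0.028, 0.999, 0.008, -0.012]
contact_force: [-0.0, -0.7, -3.1]
gripper_width: 45.0
```

Emit:
play_rows(offset=[[0,0,-8],[0,0,-7],[0,0,-4]], turn=[0,0,0])

```text
clock: 14.5
position: [609.8, -63.8, 60.1]
ee_rot: [-0.028, 0.999, 0.008, -0.013]
contact_force: [0.5, -0.5, -2.7]
gripper_width: 45.1
```

Emit:
play_rows(offset=[[0,0,-1],[0,0,-1]], turn=[0,0])

```text
clock: 14.7
position: [609.7, -63.9, 57.7]
ee_rot: [-0.028, 0.999, 0.008, -0.013]
contact_force: [-1.4, 0.9, 4.9]
gripper_width: 45.2
```

Emit:
play_rows(offset=[[0,0,-1.5]], turn=[0])

```text
clock: 14.8
position: [609.7, -64.0, 57.6]
ee_rot: [-0.029, 0.999, 0.008, -0.013]
contact_force: [-4.4, 1.6, 8.7]
gripper_width: 45.5
```

Emit:
play_rows(offset=[[0,0,0],[0,0,0],[0,0,0],[0,0,0],[0,0,15],[0,0,30],[0,0,40],[0,0,40],[0,0,15],[0,0,0]], turn=[0,0,0,0,0,0,0,0,0,0], grip=1)

```text
clock: 15.8
position: [611.5, -64.4, 205.1]
ee_rot: [-0.029, 1.0, 0.007, -0.01]
contact_force: [-0.6, 0.9, -0.5]
gripper_width: 85.4
```

Run:
```python
from h import *
s=st();print(tilt(s));s,P,p,d,W,ok=snap();cv2.imwrite("pics/w4.png",p[...,::-1]);np.savez("w4.npz",p=p,d=d,W=W,ok=ok)
H,S,V=np.moveaxis(cv2.cvtColor(p,cv2.COLOR_RGB2HSV).astype(int),-1,0);z=W[...,2]
comp(W,ok&(H>100)&(H<130)&(S>60)&(z>84)&(z<100)&(abs(W[...,0]-610)<60),"bluetop")
comp(W,ok&(V<70)&(z>50)&(z<75)&(W[...,1]<-300),"bar")
```

```text
t 15.8 pos [611.5 -64.4 205.1] yaw -3.083 q [ 0.15  0.4  -0.03 -0.02 -1.16 -0.08] F [-0.6  0.9 -0.5] w 85.4
[-0.0203  0.0134]
bluetop 2018 rect [607.  -65.9] [45.4 31.4] 2.7 mean [607.2 -66.6  90.2] lo [585.5 -81.5  87.1] hi [628.9 -51.1  91.7]
```

View pics/w4.png

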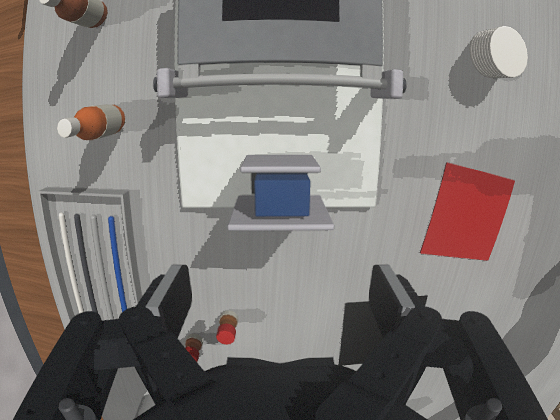

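The block stands upright in the pocket at px (281,193), top at 90 mm. The bar comes next.

Emit:
play_rows(offset=[[1,-15,0],[1,-25,0],[1,-25,0],[1,-25,0],[1,-25,0],[1,-25,0],[1,-25,0],[1,-25,0],[1,-25,0],[1,-25,0],[1,-20,0],[1,-15,0]], turn=[-0.13,-0.14,-0.14,-0.14,-0.14,-0.14,-0.14,-0.14,-0.14,-0.14,-0.14,-0.05], grip=-0.2)

```text
clock: 17.05
position: [613.5, -344.8, 176.6]
ee_rot: [0.712, 0.701, 0.015, -0.021]
contact_force: [-0.9, 0.5, -0.2]
gripper_width: 34.5
```

Run:
```python
from h import *
s=st();print(tilt(s));s,P,p,d,W,ok=snap();cv2.imwrite("pics/w5.png",p[...,::-1]);np.savez("w5.npz",p=p,d=d,W=W,ok=ok)
H,S,V=np.moveaxis(cv2.cvtColor(p,cv2.COLOR_RGB2HSV).astype(int),-1,0);x,y,z=np.moveaxis(W,-1,0)
comp(W,ok&(V<80)&(z>50)&(z<75)&(y<-290)&(y>-380)&(abs(x-623)<90),"bar")
for xx in (590,605,620,635,650):
    m=ok&(abs(x-xx)<3)&(z>50)&(z<75)&(y<-325)&(y>-370);print(xx,m.sum(),W[m].mean(0).round(1) if m.any() else "",np.percentile(y[m],[3,97]).round(1) if m.any() else "")
```

```text
t 17.05 pos [ 613.5 -344.8  176.6] yaw 1.555 q [-0.3   0.57  0.2  -0.05 -1.22 -1.27] F [-0.9  0.5 -0.2] w 34.5
[-0.0085  0.0505]
bar 1966 rect [ 623.4 -339.8] [139.7  19.6] 3.2 mean [ 618.7 -344.4   65.4] lo [ 556.2 -351.8   61.9] hi [ 688.  -336.9   67.5]
590 108 [ 590.  -346.4   65.4] [-352.  -340.7]
605 101 [ 604.9 -345.6   65.3] [-350.8 -340.2]
620 100 [ 620.  -344.8   65.2] [-350.4 -339.5]
635 93 [ 634.9 -343.7   65. ] [-349.2 -338.1]
650 91 [ 650.  -343.    65.1] [-348.7 -337.5]
```

View pics/w5.png

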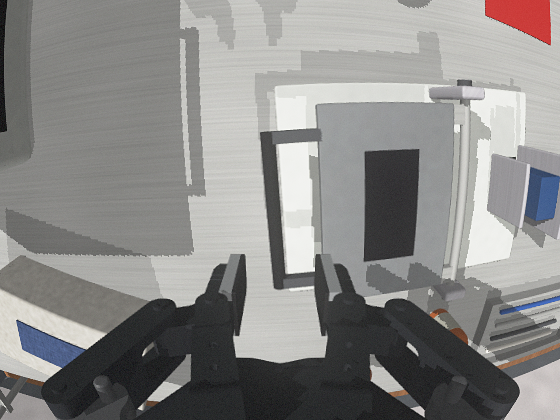

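Emit:
play_rows(offset=[[5,0.5,-15],[4,0.5,-30],[0,0,-20],[0,0,0]], turn=[0.04,0.028,0,0])

```text
clock: 17.5
position: [619.0, -345.6, 101.0]
ee_rot: [0.688, 0.725, 0.012, -0.026]
contact_force: [-1.0, 0.3, -0.9]
gripper_width: 34.4
```

```bash
python3 -c "
from h import *
s=st();print(tilt(s))"
```

```text
t 17.5 pos [ 619.  -345.6  101. ] yaw 1.621 q [-0.3   0.65  0.14 -0.05 -1.1  -1.19] F [-1.   0.3 -0.9] w 34.4
[-0.0217  0.0536]
```

Emit:
play_rows(offset=[[3,2,-15],[0,0,-10],[0,0,0]], turn=[0,0,0])

```text
clock: 17.8
position: [622.0, -342.7, 73.3]
ee_rot: [0.688, 0.725, 0.011, -0.027]
contact_force: [-0.5, -0.2, 0.0]
gripper_width: 34.2
```

Emit:
play_rows(offset=[[0,-0.5,-15],[0,0,-12],[0,0,-4]], turn=[0,0,0])

```text
clock: 18.1
position: [623.2, -343.5, 41.9]
ee_rot: [0.688, 0.725, 0.012, -0.025]
contact_force: [-0.4, -0.6, 0.5]
gripper_width: 34.4
```

Emit:
play_rows(offset=[[0,0,0],[0,0,0],[0,0,0],[0,0,0]], turn=[0,0,0,0], grip=-1)

```text
clock: 18.5
position: [622.8, -343.6, 41.3]
ee_rot: [0.688, 0.725, 0.012, -0.026]
contact_force: [0.6, -0.7, -1.7]
gripper_width: 9.8
```

```bash
python3 -c "
from h import *
s=st();print(tilt(s),s['wrist_torque'].round(2))"
```

```text
t 18.5 pos [ 622.8 -343.6   41.3] yaw 1.623 q [-0.3   0.71  0.09 -0.05 -0.99 -1.19] F [ 0.6 -0.7 -1.7] w 9.8
[-0.0208  0.0527] [-0.24 -0.12  0.08]
```

```bash
cat > arc.py <<'E'
import sys;from h import *
# args: theta targets; prints offsets from measured
s=st();p=s["position"];B=np.array([622.8,-343.6,41.3]);e=np.array([-.0525,.9986,0])
tgt=lambda t:B+e*180*(1-np.cos(t))+np.array([0,0,180*np.sin(t)])
d=p-B;th=np.arctan2(d[2],180-d@e);r=np.hypot(d[2],180-d@e);print("theta",th.round(3),"r",r.round(1),"tilt",tilt(s))
q=p
for t in map(float,sys.argv[1:]): n=tgt(t);print(t,(n-q).round(1).tolist());q=n
E
python3 arc.py .08 .18 .3 .4 .5 .6 .7 .8 .9 1.0
```

```text
t 18.5 pos [ 622.8 -343.6   41.3] yaw 1.623 q [-0.3   0.71  0.09 -0.05 -0.99 -1.19] F [ 0.6 -0.7 -1.7] w 9.8
theta -0.0 r 180.0 tilt [-0.0208  0.0527]
0.08 [-0.1, 0.5, 14.4]
0.18 [-0.1, 2.3, 17.8]
0.3 [-0.3, 5.1, 21.0]
0.4 [-0.3, 6.2, 16.9]
0.5 [-0.4, 7.8, 16.2]
0.6 [-0.5, 9.4, 15.3]
0.7 [-0.6, 10.9, 14.3]
0.8 [-0.6, 12.2, 13.2]
0.9 [-0.7, 13.5, 11.9]
1.0 [-0.8, 14.6, 10.5]
```

Emit:
play_rows(offset=[[-0.1,0.5,14],[-0.1,2.3,17.5],[-0.3,5,20]], turn=[0,0,0])

```text
clock: 18.8
position: [622.4, -336.4, 93.2]
ee_rot: [0.688, 0.725, 0.011, -0.026]
contact_force: [1.9, -0.4, -2.6]
gripper_width: 9.8
```

```bash
python3 arc.py .4 .5 .6 .7 .8
```

```text
t 18.8 pos [ 622.4 -336.4   93.2] yaw 1.623 q [-0.29  0.65  0.12 -0.05 -1.08 -1.21] F [ 1.9 -0.4 -2.6] w 9.8
theta 0.292 r 180.5 tilt [-0.0218  0.0521]
0.4 [-0.3, 7.0, 18.2]
0.5 [-0.4, 7.8, 16.2]
0.6 [-0.5, 9.4, 15.3]
0.7 [-0.6, 10.9, 14.3]
0.8 [-0.6, 12.2, 13.2]
```

Emit:
play_rows(offset=[[-0.3,7,18],[-0.4,7.8,16.2],[-0.5,9.4,15.3],[-0.6,10.9,14.3]], turn=[0,0,0,0])

```text
clock: 19.2
position: [620.3, -298.5, 164.5]
ee_rot: [0.688, 0.725, 0.013, -0.025]
contact_force: [2.4, 1.4, -6.6]
gripper_width: 10.4
```

```bash
python3 arc.py .8 .9 1 1.1 1.2
```

```text
t 19.2 pos [ 620.3 -298.5  164.5] yaw 1.622 q [-0.24  0.56  0.14 -0.05 -1.19 -1.26] F [ 2.4  1.4 -6.6] w 10.4
theta 0.74 r 182.6 tilt [-0.0191  0.0531]
0.8 [-0.4, 9.4, 5.9]
0.9 [-0.7, 13.5, 11.9]
1.0 [-0.8, 14.6, 10.5]
1.1 [-0.8, 15.6, 9.0]
1.2 [-0.9, 16.4, 7.3]
```

Emit:
play_rows(offset=[[-0.4,9.4,6],[-0.7,13.5,11.9],[-0.8,14.6,10],[-0.8,15.6,8.5]], turn=[0,0,0,0])

```text
clock: 19.6
position: [617.4, -244.9, 208.1]
ee_rot: [0.688, 0.725, 0.011, -0.021]
contact_force: [1.4, -2.5, -2.1]
gripper_width: 9.6
```

```bash
python3 arc.py 1.2 1.3 1.4 1.5 1.6
```

```text
t 19.6 pos [ 617.4 -244.9  208.1] yaw 1.623 q [-0.15  0.48  0.12 -0.05 -1.23 -1.35] F [ 1.4 -2.5 -2.1] w 9.6
theta 1.118 r 185.4 tilt [-0.0153  0.0457]
1.2 [-0.6, 15.9, 1.0]
1.3 [-0.9, 17.1, 5.7]
1.4 [-0.9, 17.5, 3.9]
1.5 [-0.9, 17.8, 2.2]
1.6 [-0.9, 18.0, 0.4]
```

Emit:
play_rows(offset=[[-0.6,15.5,3],[-0.9,17,5],[-0.9,17.5,3.5],[-0.9,17.8,1.5]], turn=[0,0,0,0])

```text
clock: 20.0
position: [613.7, -175.2, 229.0]
ee_rot: [0.688, 0.725, 0.01, -0.017]
contact_force: [-0.8, -3.6, 3.3]
gripper_width: 9.7
```

```bash
python3 arc.py 1.6 1.7 1.8 1.9 2.0
```

```text
t 20.0 pos [ 613.7 -175.2  229. ] yaw 1.624 q [-0.04  0.42  0.07 -0.04 -1.23 -1.46] F [-0.8 -3.6  3.3] w 9.7
theta 1.511 r 188.1 tilt [-0.0108  0.0373]
1.6 [-0.6, 16.5, -7.8]
1.7 [-0.9, 17.9, -1.4]
1.8 [-0.9, 17.7, -3.2]
1.9 [-0.9, 17.3, -5.0]
2.0 [-0.9, 16.7, -6.7]
```

Run:
```python
from h import *
s,P,p,d,W,ok=snap();q,_=eyes.get_image("scene")
a=cv2.resize(q[60:260,90:300],None,fx=2,fy=2,interpolation=cv2.INTER_CUBIC)
cv2.imwrite("pics/m1.png",np.hstack([a,p[10:410,180:560]])[...,::-1]);np.savez("w6.npz",p=p,W=W,ok=ok)
```

```text
(no output)
```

View pics/m1.png

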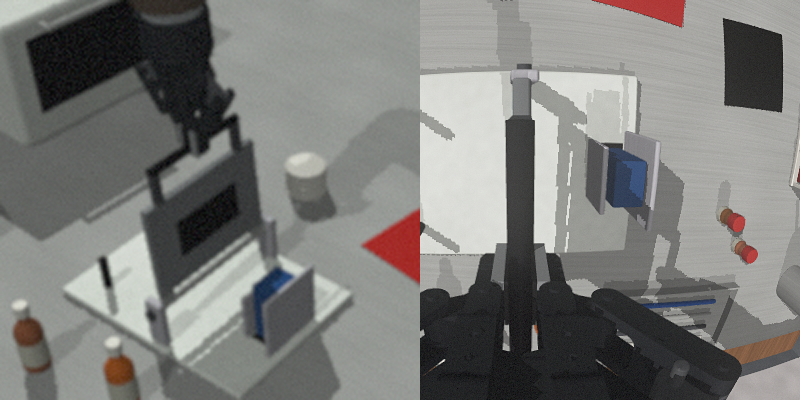

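The mirror stands near upright with the bar between the fingers, and the block is still in the pocket. I'll check how high the bar sits in the fingers.

```bash
python3 - <<'E'
from h import *
f=np.load("w6.npz");p,W,ok=f["p"],f["W"],f["ok"];V=p.max(-1);x,y,z=np.moveaxis(W,-1,0)
for xx in (560,570,580,590,600):
    m=ok&(V<90)&(abs(x-xx)<4)&(z>215)&(z<260)&(abs(y+172)<25);print(xx,m.sum(),np.percentile(z[m],[50,98]).round(1) if m.any() else "",np.percentile(y[m],[2,98]).round(1) if m.any() else "")
E
python3 arc.py 1.6
```

```text
560 548 [245.3 247. ] [-183.7 -172.8]
570 509 [245.3 246.9] [-182.9 -172.1]
580 481 [245.3 247. ] [-182.5 -171.4]
590 445 [245.3 247.1] [-182.1 -171.1]
600 635 [245.6 259. ] [-182.5 -166.3]
t 20.1 pos [ 613.6 -173.6  229.3] yaw 1.626 q [-0.04  0.42  0.07 -0.04 -1.24 -1.46] F [-2.8 -1.1  4.5] w 9.6
theta 1.519 r 188.3 tilt [-0.011   0.0386]
1.6 [-0.5, 15.0, -8.1]
```

Emit:
play_rows(offset=[[0,0,-4],[0,0,-4]], turn=[0,0])

```text
clock: 20.3
position: [613.7, -174.2, 229.2]
ee_rot: [0.686, 0.727, 0.01, -0.014]
contact_force: [-5.2, -0.9, 14.5]
gripper_width: 9.5
```

```bash
python3 arc.py 1.6 1.7 1.8 1.9 2.0
```

```text
t 20.3 pos [ 613.7 -174.2  229.2] yaw 1.63 q [-0.04  0.42  0.06 -0.03 -1.23 -1.46] F [-5.2 -0.9 14.5] w 9.5
theta 1.516 r 188.2 tilt [-0.0071  0.033 ]
1.6 [-0.6, 15.6, -8.0]
1.7 [-0.9, 17.9, -1.4]
1.8 [-0.9, 17.7, -3.2]
1.9 [-0.9, 17.3, -5.0]
2.0 [-0.9, 16.7, -6.7]
```

Emit:
play_rows(offset=[[-0.6,15,-4],[-0.9,17.5,-5],[-0.9,17.5,-6]], turn=[0,0,0])

```text
clock: 20.6
position: [611.2, -127.8, 224.6]
ee_rot: [0.687, 0.727, 0.009, -0.009]
contact_force: [-2.1, -1.9, 8.9]
gripper_width: 9.8
```

```bash
python3 arc.py 1.9 2.0 2.1 2.2 2.3
```

```text
t 20.6 pos [ 611.2 -127.8  224.6] yaw 1.628 q [ 0.04  0.39  0.01 -0.03 -1.19 -1.54] F [-2.1 -1.9  8.9] w 9.8
theta 1.765 r 186.8 tilt [-0.0005  0.0248]
1.9 [-0.9, 22.1, -13.0]
2.0 [-0.9, 16.7, -6.7]
2.1 [-0.8, 15.9, -8.3]
2.2 [-0.8, 15.0, -9.8]
2.3 [-0.7, 14.0, -11.3]
```

Emit:
play_rows(offset=[[-0.9,17,-9],[-0.9,16.7,-10],[-0.8,15.9,-11],[-0.8,14,-12]], turn=[0,0,0,0])

```text
clock: 21.0
position: [608.0, -60.1, 193.5]
ee_rot: [0.686, 0.728, 0.012, -0.006]
contact_force: [0.5, -0.0, 1.7]
gripper_width: 9.5
```

```bash
python3 arc.py 2.3 2.4 2.5 2.6 2.7
```

```text
t 21.0 pos [608.  -60.1 193.5] yaw 1.631 q [ 0.15  0.39 -0.08 -0.03 -1.09 -1.65] F [ 0.5 -0.   1.7] w 9.5
theta 2.17 r 184.3 tilt [0.0085 0.025 ]
2.3 [-0.9, 16.0, -18.0]
2.4 [-0.7, 12.8, -12.6]
2.5 [-0.6, 11.5, -13.9]
2.6 [-0.5, 10.0, -14.9]
2.7 [-0.4, 8.5, -15.9]
```

Emit:
play_rows(offset=[[-0.7,12.5,-13],[-0.7,11.5,-13],[-0.6,10.5,-14]], turn=[0,0,0])

```text
clock: 21.3
position: [605.6, -20.7, 154.6]
ee_rot: [0.685, 0.728, 0.014, -0.006]
contact_force: [0.8, -2.8, -0.7]
gripper_width: 9.8
```

```bash
python3 arc.py 2.5 2.55 2.6 2.65 2.7 2.75
```

```text
t 21.3 pos [605.6 -20.7 154.6] yaw 1.632 q [ 0.22  0.41 -0.14 -0.03 -1.   -1.71] F [ 0.8 -2.8 -0.7] w 9.8
theta 2.473 r 182.7 tilt [0.0104 0.0286]
2.5 [0.2, 0.8, -5.6]
2.55 [-0.3, 5.2, -7.3]
2.6 [-0.3, 4.8, -7.6]
2.65 [-0.2, 4.4, -7.8]
2.7 [-0.2, 4.0, -8.0]
2.75 [-0.2, 3.6, -8.2]
```

Emit:
play_rows(offset=[[0,3,-6],[-0.3,4.5,-7],[-0.3,4.5,-7],[-0.2,4,-5]], turn=[0,0,0,0])

```text
clock: 21.7
position: [604.5, -2.9, 125.8]
ee_rot: [0.685, 0.728, 0.013, -0.007]
contact_force: [1.1, -6.0, -1.0]
gripper_width: 9.5
```

```bash
python3 arc.py 2.7 2.74
```

```text
t 21.7 pos [604.5  -2.9 125.8] yaw 1.632 q [ 0.25  0.44 -0.18 -0.03 -0.94 -1.74] F [ 1.1 -6.  -1. ] w 9.5
theta 2.659 r 182.0 tilt [0.0078 0.0282]
2.7 [0.3, 1.5, -7.6]
2.74 [-0.2, 2.9, -6.6]
```

Emit:
play_rows(offset=[[0,1,-4],[0,1,-4]], turn=[0,0])

```text
clock: 21.9
position: [604.3, 0.9, 116.7]
ee_rot: [0.686, 0.728, 0.014, -0.008]
contact_force: [-1.6, 4.4, 2.6]
gripper_width: 9.4
```

Emit:
play_rows(offset=[[0,1,-3]], turn=[0])

```text
clock: 22.0
position: [604.4, 1.4, 115.6]
ee_rot: [0.685, 0.728, 0.013, -0.008]
contact_force: [-7.4, -2.4, 22.2]
gripper_width: 9.7
```

```bash
cat > ang.py <<'E'
from h import *
s,P,p,d,W,ok=snap();V=p.max(-1);x,y,z=np.moveaxis(W,-1,0)
S=(x-613.8)*-.0525+(y+164.2)*.9986;X=(x-613.8)*.9986+(y+164.2)*.0525
for xx in (-55,-45,-35,-25,35,45):
    m=ok&(V<90)&(abs(X-xx)<4)&(z>115)&(z<150)&(S>155)&(S<180)
    if m.sum()>20: print(xx,m.sum(),"z",np.percentile(z[m],[50,90]).round(1),"S",np.percentile(S[m],[3,97]).round(1))
m=ok&(abs(X)<85)&(S>30)&(S<135)&(z>60)&(z<140)
w=np.c_[S[m],z[m]];
for it in range(4):
    k=np.polyfit(w[:,0],w[:,1],1);r=abs(w[:,1]-np.polyval(k,w[:,0]));w=w[r<max(3,np.median(r)*2)]
print("panel slope angle",np.pi-np.arctan(k[0]),len(w),"z at S=100",np.polyval(k,100))
st();cv2.imwrite("pics/last.png",p[...,::-1])
E
python3 ang.py
```

```text
-55 590 z [135.1 136.2] S [160.3 171.3]
-45 538 z [135.  136.1] S [160.3 171.1]
-35 511 z [135.  136.1] S [160.3 171.2]
-25 475 z [135.  136.1] S [160.2 171.1]
35 252 z [135.1 136.2] S [160.5 171.3]
45 109 z [134.8 135.9] S [160.4 171.5]
panel slope angle 2.7538225329625 26129 z at S=100 108.33554796958165
t 22.05 pos [604.3   1.3 115.8] yaw 1.632 q [ 0.26  0.45 -0.19 -0.03 -0.92 -1.75] F [-4.4 -0.4 12.5] w 9.8
```

The bar sits at 165.8 mm along y and about 130 mm up, which is θ ≈ 2.74, on the block. I'll let go gently.

Emit:
play_rows(offset=[[0,0,0],[0,0,0],[0,0,0]], turn=[0,0,0], grip=-0.3)

```text
clock: 22.35
position: [603.8, 0.6, 115.4]
ee_rot: [0.686, 0.728, 0.014, -0.008]
contact_force: [0.2, -0.1, 0.2]
gripper_width: 29.8
```

```bash
python3 ang.py
```

```text
-55 595 z [135.9 137. ] S [160.  170.9]
-45 547 z [135.8 137. ] S [159.9 170.7]
-35 511 z [135.9 137. ] S [159.9 170.9]
-25 483 z [135.9 137.1] S [159.8 170.7]
35 251 z [136.  137.1] S [160.1 170.8]
45 58 z [135.2 136.7] S [160. 171.]
panel slope angle 2.748144564091748 25537 z at S=100 108.99138132564086
t 22.4 pos [6.037e+02 5.000e-01 1.153e+02] yaw 1.63 q [ 0.25  0.45 -0.19 -0.04 -0.92 -1.74] F [-0.4  0.4 -0.4] w 29.5
```

Emit:
play_rows(offset=[[0,0,8],[0,0,12],[0,0,25],[0,0,40],[0,0,40],[0,0,20],[0,0,0]], turn=[0,0,0,0,0,0,0])

```text
clock: 23.1
position: [602.2, -0.4, 269.3]
ee_rot: [0.686, 0.727, 0.013, -0.008]
contact_force: [0.1, 0.0, -0.2]
gripper_width: 29.8
```

```bash
python3 ang.py
python3 - <<'E'
from h import *
q,_=eyes.get_image("scene");p=cv2.imread("pics/last.png")
cv2.imwrite("pics/end.png",np.hstack([q[60:340,90:450,::-1],p[70:350,120:520]]))
E
```

```text
-55 126 z [135.8 137.2] S [159.8 171. ]
-45 120 z [135.7 137.2] S [160.6 171. ]
-35 119 z [135.9 137.1] S [159.8 170.1]
-25 113 z [136.  137.3] S [159.8 170.2]
35 93 z [135.8 137. ] S [160.4 170.7]
45 94 z [135.8 136.8] S [160.4 170.8]
panel slope angle 2.745693049962167 13136 z at S=100 109.09258360284456
t 23.15 pos [ 6.016e+02 -4.000e-01  2.679e+02] yaw 1.629 q [ 0.25  0.32  0.01 -0.03 -1.25 -1.76] F [-0.1 -0.2 -0.2] w 30.1
```

View pics/end.png

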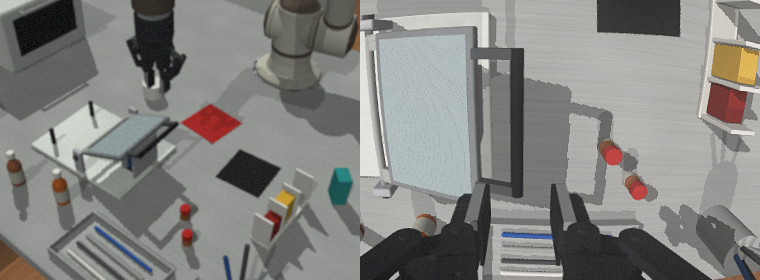

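The mirror leans on the block glass up, the gripper is clear, and the yellow and red blocks, the vials and the pads are in place. I'm handing in.

```bash
python3 -c "
from bench import arm
print(arm.job_done())"
```

```text
the job is handed in; nothing more can be done
None
```

The mirror is leaning on the tall blue block and the job is handed in, at about 23 s of the 72 s allowed.

I took the blue block from the rack and set it upright on the black mat to change grip. I then lowered it into the pocket while the mirror was still parked. After that I swung the mirror by its bar past the vertical, lowered it onto the block, and opened the fingers.

**Last checks:**
- **Mirror angle:** it reads about 2.74–2.75 rad, measured from the bar position and the panel slope (wanted 2.71 to 2.77). It did not change after the fingers opened or after the arm rose clear.
- **Robot:** the wrist force is near zero and the gripper is well above everything.
- **Other things:** the yellow and red blocks, vials and pads look untouched in the last picture. I judged that by eye and did not measure them again.

**What did not go cleanly:**
- **Grip on the bar:** the bar slid about 8 mm towards the fingertips on the way up. I recovered part of that on the way down, and it stayed held throughout.
- **Tool tilt:** the tool drifted up to about 3° off vertical. The block was about 2° off level along the pocket's length as it went in. It measured upright and level after release.
- **Contact force:** the highest reading was about 22 N at the wrist, when the mirror first touched the block.

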